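Bolt the transport case shut through its locking disc

TASK

Lock the flat transport case on the bench: with a fingertip against one of the two red lugs, turn the brass locking disc until its slot lines up with the steel bolt, then push the yellow tab so that the bolt slides through the slot and fully home, its nose in the far blue staple and the tab up against the near blue strap. Only push, do not pinch or lift anything, leave everything else standing where it is, and take the hand away at the end.

Things in the scene. Friction and masses are not known exactly. Their poses are not given: they have to be found in the camera images.
- case: flat plywood transport case with a rust-red lid, fixed on the bench, 240 (x) by 340 (y) by 60 mm high, turned up to 20 degrees. Origin: centre of its underside; z up; y: the line of the bolt, +y the way it goes to lock. The lock sits on a steel plate on the lid, plate top 62 mm above the origin; 'up' below means above this plate top.
- disc (a joint): angle (rad) of the brass disc about its vertical axis, growing counterclockwise seen from above; 0 and 3.14 both put its slot in line with the bolt and either will do. Starts 0.7 to 2.4, stops at -0.5 and 3.64. Stiff (0.06 N m, 2 N at a lug), stays where it is left, does not coast. The bolt enters if the slot is within about 0.13 rad of line.
- disc_axis (a point): centre of the brass disc's upper face, 12 mm up, at x -30, y +60 mm in the case frame. The disc is 76 mm in diameter, 12 mm thick; its straight slot runs right across through the centre, 16 mm wide, flared to 26 mm at both mouths.
- lug_a (a point): centre of the top of one red lug. The two lugs are upright round pins, 12 mm in diameter, on the disc 30 mm from its axis, facing each other across the axis at right angles to the slot; they rise 32 mm from the disc's face, tops 44 mm up. At disc angle 0 lug a is on the case's -x side. Fingertips 22 mm up clear all but the lugs and the tab.
- lug_b (a point): centre of the top of the other, identical red lug, across the axis from lug a (on the case's +x side at disc angle 0).
- bolt (a joint): travel (m) of the bolt along the case's +y: starts between 0 and 0.017, fully home at 0.122, where it stops. A steel bar 10 mm square, 125 mm long in front of its tab, held down in its guide so that it cannot be lifted; about 2 N of friction. A disc out of line blocks it at travel 0.020.
- bolt_push (a point): point to push: on the rear (-y) face of the bolt's upright yellow tab, mid-width, 34 mm up. The tab is 34 mm wide (case x), 8 mm thick (case y), its top 44 mm up; low guide rails below it are 7 mm high. At travel 0 this point is 191 mm behind the disc axis.
- bolt_nose (a point): upper tip of the bolt's rounded nose, 10.5 mm up; 58 mm short of the disc axis at travel 0, 64 mm beyond it when home.
- strap (a point): top centre of the near blue strap that guides the bolt, 16 mm up, 53 mm before the disc axis; 30 mm wide (x), 14 mm long (y). The tab is 1 mm behind it when the bolt is home.
- staple (a point): top centre of the far blue staple, same size, 16 mm up, 53 mm beyond the disc axis; the bolt's nose ends 4 mm past its far side.
- tape: bystander, leave alone: roll of tan tape lying flat on the case lid, 52 mm outside diameter, 18 mm high, origin under its centre
- pin_tin: bystander, leave alone: round green tin standing on the case lid, 48 mm diameter, 26 mm high, origin under its centre
- pen: bystander, leave alone: blue felt pen lying on the near edge of the case lid, 130 mm long along its y axis, 14 mm thick, origin under its middle
- glue_jar: bystander, leave alone: white jar with orange cap on the table, 64 mm diameter, 85 mm high, origin under its centre
- screwdriver: bystander, leave alone: screwdriver lying on the table, handle to its -x, about 30 mm high
- weight: bystander, leave alone: steel conservator's weight with a black knob on the table, 60 mm diameter, 72 mm high, origin under its centre
- mug: bystander, leave alone: blue ceramic mug on the table, 80 mm diameter, 90 mm high, handle at its +y, origin under its centre

How it is judged:
By the outcome, as a careful person would: the job done as asked, in the order asked, and still so for the second after the job is handed in, with the robot touching nothing.
It also fails if it takes over 48 s, if anything falls off the work surface, if the arm or the gripper's body presses on something with over 40 N, if the wrist force passes 120 N, or if a joint passes its speed limit or range.

ROBOT

A 6-joint arm with a two-finger parallel gripper is mounted at the origin on the work surface. World frame = base frame: x ahead of the robot, y to its left, z up, the work surface at z = 0. Lengths are in m, angles in rad, forces in N, time in s.
With the tool pointing down it reaches from about 0.35 to 0.925 m from the base axis. Payload 6.4 kg.
Tool frame: the origin (TCP) lies between the finger pads; the fingertips stand 11 mm ahead of it and the grasp point (between the pads) lies 8 mm behind it; z points along the fingers, y is the line along which they close (so a half turn about z gives the same grasp; the last joint's range is limited). The gripper opens to 94 mm and grips with 3 to 60 N. Pads are 16 mm wide; open, the fingers measure 119 mm over their backs; the gripper's body (75 mm by 177 mm) begins 78 mm behind the grasp point.
Start: joints at [1.057, 0.245, 1.558, -0, 1.339, -0.174], TCP at [0.217, 0.613, 0.216] pointing down, gripper open.
Joint ranges: [-3.13, 3.13], [-1.02, 2.26], [0.13, 2.54], [-0.95, 4.09], [0.21, 2.88], [-2.74, 2.74]. Speed limits (rad/s): [2.57, 2.57, 3.14, 3.14, 3.14, 3.14].

INTERFACE

Orientations are given as a rotation vector (axis times angle).
In Python, from bench import ctrl gives the robot as it stands. The module is installed in compiled form; this text tells all that it offers. Calls block until the motion is done:
- ctrl.move_to(position, orientation): joint-space move of the TCP to a pose.
- ctrl.move_l(position, rotation=None, velocity=0.15, f_stop=None): straight line of the TCP; rotation=None keeps the orientation; velocity is the mean speed in m/s. With f_stop (N) it stops when the force on the tool has changed by that much, and returns True; else False.
- ctrl.move_j(angles): joint-space move.
- ctrl.grip(opening, force=None): opening from 0.0 (shut) to 1.0 (fully open); force is the grip in N (None keeps the last); returns when the fingers have stopped.
- ctrl.wait(seconds).
- ctrl.solve_ik(position, orientation): joint angles nearest the present ones, or None.
- ctrl.get_obs(): the state.
- ctrl.snapshot(name): name is "side" or "top" or "wrist"; returns a dict with "color" (400x640x3 uint8, red, green, blue), "z_map" (400x640 float32, m along the optical axis (not along the pixel's ray), 0 where there is no reading), "intrinsics" (3x3 intrinsics, pixels), "D" ([k1, k2, p1, p2, k3] as OpenCV has them; the pictures are not rectified), "rvec" (rotation vector, rad) and "tvec" (3), from world to camera coordinates, as OpenCV has them. Camera axes: x right, y down, z forward; pixel columns grow to the right and rows downward; lengths in m; the calibration is good to about 2 mm. A picture is of the moment at which its call begins.
A pose or a line that the arm cannot do raises ctrl.MotionError and nothing moves.
- ctrl.finish_job(): hands the job in; it is judged then, once.
The state is a dict: "time_s": time; "joint_positions": joint angles; "joint_vel": joint speeds; "tau": joint torques, N m; "ee_pos": TCP position; "tcp_rot": TCP orientation; "contact_force": force on the tool from outside, world axes, zero at the start; "wrist_torque": the same for the moment, N m; "finger_gap": opening from 0.0 (shut) to 1.0 (fully open); "finger_force": force on a finger pad.
Only numpy, scipy, OpenCV 4.12 (cv2) and the standard library are available. Lean on these libraries where they do the work, as an engineer would, in place of code of your own. Each camera call takes 0.05 s, during which the arm holds its last target. There are 200 camera calls.

## Working session

There is one attempt and no reset: what is moved stays moved. The work goes in short steps, each a Python script; the robot and the scene stay as the last script left them, time stands still between calls to the robot, and variables do not carry over. Pictures are saved under pics/ and viewed, at most 10 in all, crops included, and the job is handed in when it is done.

```bash
mkdir -p pics; cat > h.py <<'E'
import numpy as np, cv2
from bench import ctrl
def snap(n,f):
    s=ctrl.snapshot(n); cv2.imwrite(f'pics/{f}.png',cv2.cvtColor(s['color'],cv2.COLOR_RGB2BGR)); np.savez(f'pics/{f}.npz',**s); return s
def world(s):
    K,D=s['intrinsics'],s['D']; R=cv2.Rodrigues(np.array(s['rvec']))[0]
    v,u=np.mgrid[0:400,0:640]
    p=cv2.undistortPoints(np.stack([u,v],-1).reshape(-1,1,2).astype(np.float64),K,D).reshape(400,640,2)
    z=s['z_map'].astype(float); P=np.dstack([p[...,0]*z,p[...,1]*z,z])
    W=(P-np.array(s['tvec']).ravel())@R; W[z==0]=np.nan; return W
E
python3 - <<'E'
from h import *
for n in('top','side'):
    s=snap(n,n+'0'); W=world(s); R=cv2.Rodrigues(np.array(s['rvec']))[0]; print(n,-R.T@np.array(s['tvec']).ravel(),W[200,320])
print(ctrl.get_obs())
E
```

```text
top [0.38080915 0.01758631 1.05480247] [0.54519966 0.01430247 0.06022467]
side [0.40289137 0.73250336 0.95865386] [0.57924938 0.00572301 0.06241022]
{'time_s': 0.1, 'joint_positions': array([ 1.05690988e+00,  2.45736623e-01,  1.55886507e+00, -4.10515354e-05,
        1.33869061e+00, -1.74098180e-01]), 'joint_vel': array([ 0.0010391 , -0.00214991, -0.00312587,  0.00103602, -0.00236686,
       -0.00065516]), 'tau': array([ 5.06520264e-04, -4.16916955e+01, -3.15524769e+01,  6.86999364e-02,
        3.10313352e-02, -5.33796265e-05]), 'ee_pos': array([0.21638477, 0.61238217, 0.21547494]), 'tcp_rot': array([-5.31068825e-01, -3.09583574e+00,  2.53411215e-03]), 'contact_force': array([-0.14883553, -0.61630285, -0.65520423]), 'wrist_torque': array([0.04293131, 0.01459466, 0.01681775]), 'finger_force': 0.0, 'finger_gap': 1.0018661466214882}
```

View pics/top0.png

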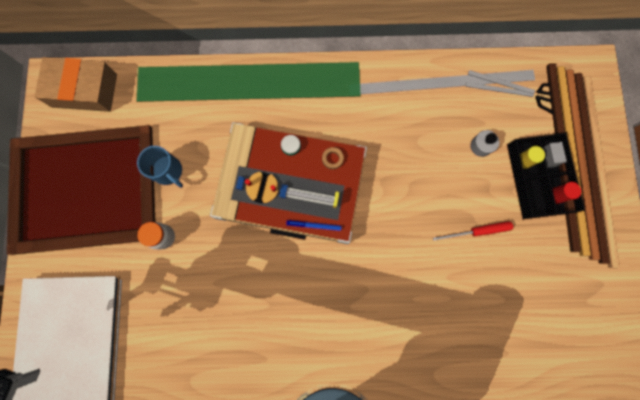

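View pics/side0.png

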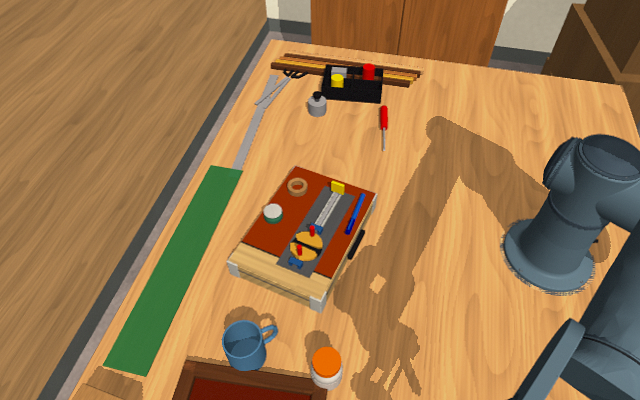

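The top view shows the tab at about (338,200), the disc at (262,187) with lugs at about (249,183) and (275,188), and the bolt running left (+y). The tape, tin and pen are all on the lid. I'll look closer with the wrist camera.

```bash
python3 - <<'E'
from h import *
z=np.load('pics/top0.npz'); W=world(z)
for u,v in[(338,200),(262,187),(247,183),(276,189),(290,145),(333,157)]: print(u,v,W[v,u].round(4))
d=W[187,262]; t=W[200,338]
c=(d+t)/2; a=np.arctan2(-(d-t)[0],(d-t)[1]); print(a)
# tool down, tool y along world x-ish
from scipy.spatial.transform import Rotation as Ro
o=ctrl.get_obs(); print(Ro.from_rotvec(o['tcp_rot']).as_matrix().round(2))
best=None
for k in (0,1,2,3):
    r=(Ro.from_euler('z',a+k*np.pi/2)*Ro.from_euler('x',np.pi)).as_rotvec()
    q=ctrl.solve_ik([c[0],c[1],0.38],r); print(k,q)
    if q is not None and (best is None or abs(q[5])<abs(best[5])): best=q
ctrl.move_j(best)
s=snap('wrist','w1'); R=cv2.Rodrigues(np.array(s['rvec']))[0]; print(-R.T@np.array(s['tvec']).ravel(),ctrl.get_obs()['time_s'],np.isfinite(world(s)[...,2]).mean())
E
```

```text
338 200 [ 0.5444 -0.0292  0.0588]
262 187 [0.5806 0.1544 0.0594]
247 183 [0.5824 0.1835 0.1019]
276 189 [0.572  0.1189 0.0743]
290 145 [0.6781 0.0838 0.0818]
333 157 [ 0.6517 -0.0202  0.0596]
-0.19484711325652737
[[-0.94  0.33 -0.  ]
 [ 0.33  0.94 -0.  ]
 [ 0.   -0.   -1.  ]]
0 [-0.08941385 -0.03875501  1.57051227  0.          1.60983539  1.67622959]
1 [-8.94138535e-02 -3.87550120e-02  1.57051227e+00 -4.44089210e-16
  1.60983539e+00  1.05433260e-01]
2 [-0.08941385 -0.03875501  1.57051227  0.          1.60983539 -1.46536307]
3 None
[0.57702942 0.13304187 0.54934126] 2.5333 0.991875
```

View pics/w1.png

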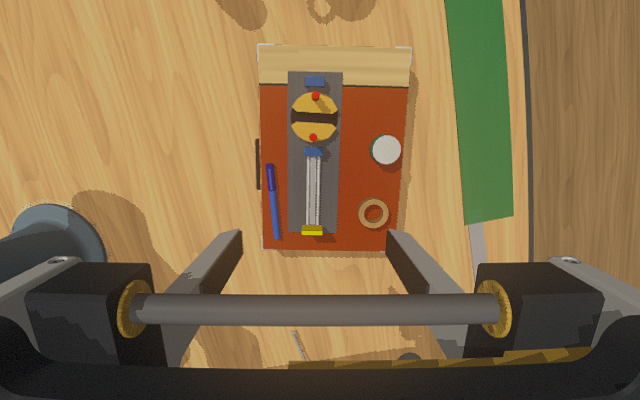

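The wrist view shows red lugs at (316,96) and (313,137), the slot nearly crosswise, straps at (314,81) and (313,152), and the tab at (312,230). Next I'll measure these precisely.

```bash
cat >> h.py <<'E'
def ray(s,uv,z):
    K,D=s['intrinsics'],s['D']; R=cv2.Rodrigues(np.array(s['rvec']))[0]
    p=cv2.undistortPoints(np.array([[uv]],float),K,D).ravel(); d=R.T@np.r_[p,1]; C=-R.T@np.array(s['tvec']).ravel()
    return C+d*(z-C[2])/d[2]
def pose(s):
    W=world(s); hsv=cv2.cvtColor(s['color'],cv2.COLOR_RGB2HSV).astype(int); H,S,V=hsv[...,0],hsv[...,1],hsv[...,2]
    out={}
    b=(np.abs(W[...,0]-.57)<.2)&(np.abs(W[...,1]-.06)<.25)
    for n,m in dict(red=((H<6)|(H>174))&(S>200)&(V>90)&(W[...,2]>.094),yellow=(abs(H-28)<5)&(S>150)&(V>90)&(W[...,2]>.085),blue=(abs(H-110)<9)&(S>100)&(W[...,2]>.066),brass=(abs(H-20)<8)&(S>110)&(V>120)&(abs(W[...,2]-.074)<.006)).items():
        k,l,st,c=cv2.connectedComponentsWithStats((m&b).astype(np.uint8))
        out[n]=[(st[i,4],c[i].round(1).tolist(),np.median(W[l==i],0).round(4).tolist(),W[l==i].min(0).round(3).tolist(),W[l==i].max(0).round(3).tolist()) for i in range(1,k) if st[i,4]>8]
    return out
E
python3 - <<'E'
from h import *
s=dict(np.load('pics/w1.npz'))
for k,v in pose(s).items():
    print(k); [print('  ',x) for x in v]
s=dict(np.load('pics/side0.npz'))
for k,v in pose(s).items():
    print(k); [print('  ',x) for x in v]
E
python3 -c "
import cv2;i=cv2.imread('pics/w1.png')[60:260,240:420];cv2.imwrite('pics/w1c.png',cv2.resize(i,None,fx=3,fy=3,interpolation=2))"
```

```text
red
   (np.int32(44), [315.1, 94.8], [0.5885, 0.1838, 0.1073], [0.584, 0.179, 0.105], [0.593, 0.189, 0.109])
   (np.int32(36), [312.8, 137.1], [0.5737, 0.1256, 0.1072], [0.569, 0.121, 0.106], [0.578, 0.13, 0.109])
yellow
   (np.int32(159), [311.5, 230.6], [0.5429, -0.0182, 0.1058], [0.527, -0.025, 0.086], [0.559, -0.013, 0.11])
blue
   (np.int32(146), [314.6, 81.1], [0.5923, 0.2064, 0.0794], [0.578, 0.199, 0.077], [0.606, 0.215, 0.082])
   (np.int32(133), [312.5, 151.6], [0.5685, 0.1031, 0.0793], [0.556, 0.095, 0.077], [0.583, 0.113, 0.082])
   (np.int32(49), [270.0, 179.1], [0.4918, 0.0725, 0.0759], [0.488, 0.056, 0.073], [0.495, 0.09, 0.078])
   (np.int32(256), [274.1, 214.3], [0.4843, 0.0127, 0.0728], [0.475, -0.03, 0.069], [0.493, 0.053, 0.076])
brass
   (np.int32(653), [314.3, 104.2], [0.5843, 0.1737, 0.0755], [0.551, 0.156, 0.072], [0.617, 0.193, 0.079])
   (np.int32(604), [312.9, 129.7], [0.5764, 0.1366, 0.0753], [0.544, 0.118, 0.072], [0.611, 0.155, 0.078])
   (np.int32(373), [373.0, 213.2], [0.6492, -0.0172, 0.079], [0.623, -0.042, 0.068], [0.674, 0.009, 0.08])
   (np.int32(
[... 370 characters left out ...]
02], [0.525, -0.027, 0.085], [0.557, -0.012, 0.11])
blue
   (np.int32(142), [355.9, 210.4], [0.4827, 0.0255, 0.0728], [0.471, -0.03, 0.067], [0.494, 0.089, 0.079])
   (np.int32(57), [317.6, 228.1], [0.5597, 0.1029, 0.078], [0.551, 0.088, 0.066], [0.581, 0.113, 0.081])
   (np.int32(97), [295.1, 262.1], [0.5887, 0.2082, 0.0784], [0.574, 0.192, 0.066], [0.606, 0.217, 0.084])
brass
   (np.int32(166), [296.9, 186.3], [0.6447, -0.0141, 0.0773], [0.621, -0.041, 0.068], [0.672, 0.01, 0.08])
   (np.int32(260), [309.4, 239.0], [0.5736, 0.1372, 0.0746], [0.543, 0.117, 0.069], [0.607, 0.155, 0.08])
   (np.int32(233), [302.4, 252.4], [0.5778, 0.1774, 0.0746], [0.548, 0.156, 0.068], [0.614, 0.194, 0.079])
```

View pics/w1c.png

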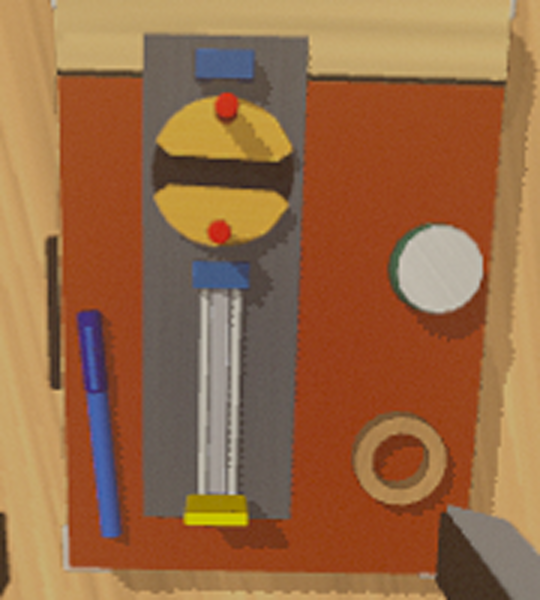

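```bash
cat >> h.py <<'E'
from scipy.spatial.transform import Rotation as Ro
A=-0.222; C=np.array([.5808,.1547]); ZP=.0625
EX=np.array([np.cos(A),np.sin(A)]); EY=np.array([-np.sin(A),np.cos(A)])
def P(x,y,up): # fingertip position in lock frame (disc axis origin) -> TCP
    return np.r_[C+x*EX+y*EY, ZP+up+.011]
def rot(k): return (Ro.from_euler('z',A+k*np.pi/2)*Ro.from_euler('x',np.pi)).as_rotvec()
def disc(t,tang,r=.030): # finger position beside lug b at disc angle t, tang ccw offset
    return r*np.cos(t)-tang*np.sin(t), r*np.sin(t)+tang*np.cos(t)
def st(m=''):
    o=ctrl.get_obs(); print(m,round(o['time_s'],2),o['ee_pos'].round(4),o['contact_force'].round(1))
E
python3 - <<'E'
from h import *
ctrl.grip(0.0,10)
t0=1.545
ctrl.move_to(P(*disc(t0,.024),.10),rot(2)); st('above')
print(ctrl.move_l(P(*disc(t0,.024),.025),velocity=.12,f_stop=8)); st('down')
print(ctrl.move_l(P(*disc(t0,.015),.025),velocity=.05,f_stop=10)); st('near')
for t in np.linspace(t0,0,7):
    h=ctrl.move_l(P(*disc(t,.014),.025),rot(1+t/(np.pi/2)),velocity=.04,f_stop=25); st(f'{t:.2f} {h}')
    if h: break
E
```

```text
above 5.15 [0.5655 0.1895 0.1743] [ 0.2 -0.5  0.3]
False
down 5.92 [0.5656 0.1897 0.0993] [ 0.5 -0.3  0.5]
False
near 6.26 [0.5745 0.1873 0.0991] [-0.1  0.1  0.5]
1.54 False 6.51 [0.5747 0.1871 0.0986] [-0.7 -0.4  0.5]
1.29 False 6.92 [0.5828 0.1876 0.0984] [-2.6  0.3  1.6]
1.03 False 7.33 [0.5912 0.186  0.0984] [-1.7  0.   0.4]
0.77 False 7.73 [0.5989 0.1824 0.0984] [-1.6 -0.4  0.3]
0.51 False 8.14 [0.6053 0.1769 0.0984] [-1.3  0.8  0.3]
0.26 False 8.55 [0.6102 0.1699 0.0985] [-1.6  1.4  0.2]
0.00 False 8.96 [0.6132 0.1618 0.0985] [-1.1  1.9 -0.6]
```

```bash
python3 - <<'E'
from h import *
ctrl.move_l(P(*disc(0,.024),.025),velocity=.08)
ctrl.move_l(P(*disc(0,.024),.11),velocity=.2)
ctrl.move_l(P(0,-.1,.30),velocity=.3)
s=snap('wrist','w2'); st()
o=pose(s)
for k in('red','yellow','blue'):
    print(k); [print('  ',x[:3]) for x in o[k]]
r=sorted([np.array(x[2][:2]) for x in o['red']],key=lambda p:p[0])
d=r[1]-r[0]; print('angle',np.arctan2(d[1],d[0])-A,np.linalg.norm(d),(r[0]+r[1])/2)
i=cv2.imread('pics/w2.png'); cv2.imwrite('pics/w2c.png',cv2.resize(i[20:260,190:450],None,fx=2.5,fy=2.5))
E
```

```text
10.78 [0.5582 0.0578 0.3705] [0.9 0.4 0.7]
red
   (np.int32(42), [294.0, 110.9], [0.5526, 0.1616, 0.1072])
   (np.int32(46), [335.4, 111.7], [0.6097, 0.1476, 0.1072])
yellow
   (np.int32(104), [316.1, 226.9], [0.5444, -0.0172, 0.0996])
blue
   (np.int32(148), [314.7, 75.3], [0.5928, 0.2065, 0.0792])
   (np.int32(148), [315.0, 147.5], [0.57, 0.1034, 0.0792])
   (np.int32(44), [271.6, 177.3], [0.4917, 0.0723, 0.0756])
   (np.int32(269), [276.9, 213.7], [0.4844, 0.0108, 0.0727])
angle -0.01844074048116412 0.05879124084419382 [0.58115 0.1546 ]
```

View pics/w2c.png

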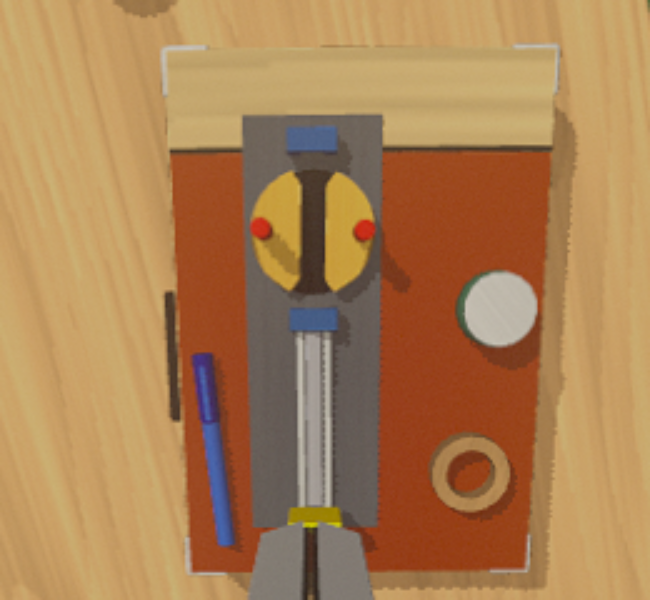

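The slot at about (313,230) in the crop lines up with the bolt, and the measured disc angle is -0.02. Next is pushing the tab.

```bash
python3 - <<'E'
from h import *
x=.001
ctrl.move_l(P(x,-.212,.12),rot(1),velocity=.25)
print(ctrl.move_l(P(x,-.212,.027),velocity=.12,f_stop=8)); st('down')
for y in (-.185,-.150,-.125,-.100,-.085,-.0705):
    h=ctrl.move_l(P(x,y,.027),velocity=.05,f_stop=14); st(f'{y} {h}')
    if h: break
print('y',(ctrl.get_obs()['ee_pos'][:2]-C)@EY)
E
```

```text
False
down 12.7 [ 0.5358 -0.0525  0.1014] [-0.2  0.3 -0.1]
-0.185 False 13.39 [ 0.5409 -0.0256  0.1003] [-0.  -0.1 -0.1]
-0.15 False 14.24 [0.5493 0.0085 0.1007] [1.4 0.3 0.3]
-0.125 False 14.89 [0.5542 0.0331 0.1003] [-0.1 -0.9 -0.8]
-0.1 False 15.54 [0.5601 0.0574 0.1006] [-0.4  0.1 -0.3]
-0.085 False 15.99 [0.5632 0.0721 0.1005] [-0.  -0.2 -0.2]
-0.0705 True 16.25 [0.5643 0.0773 0.1004] [-0.8 -3.1  3.6]
y -0.07917852515941128
```

```bash
python3 - <<'E'
from h import *
x=.001
print(ctrl.move_l(P(x,-.074,.027),velocity=.02,f_stop=20)); st(); print('y',(ctrl.get_obs()['ee_pos'][:2]-C)@EY)
ctrl.move_l(P(x,-.11,.027),velocity=.1); ctrl.move_l(P(x,-.11,.12),velocity=.2); ctrl.move_l(P(0,-.12,.30),velocity=.3)
s=snap('wrist','w3'); st(); o=pose(s)
for k in('red','yellow','blue'):
    print(k); [print('  ',q[:3],((np.array(q[2][:2])-C)@EX).round(4),((np.array(q[2][:2])-C)@EY).round(4)) for q in o[k]]
i=cv2.imread('pics/w3.png'); cv2.imwrite('pics/w3c.png',cv2.resize(i[20:220,210:430],None,fx=3,fy=3))
E
```

```text
True
 16.56 [0.5641 0.0772 0.1002] [ 0.4 -1.7  2.1]
y -0.07926027970005034
 18.43 [0.5533 0.0378 0.3697] [-0.3 -0.5  0.2]
red
   (np.int32(47), [294.9, 92.1], [0.552, 0.1614, 0.1072]) -0.0296 0.0002
   (np.int32(54), [337.4, 92.7], [0.6099, 0.1477, 0.1072]) 0.0299 -0.0004
yellow
   (np.int32(115), [316.0, 139.0], [0.567, 0.0922, 0.1072]) 0.0003 -0.064
blue
   (np.int32(171), [316.0, 56.0], [0.5922, 0.2069, 0.0793]) -0.0004 0.0534
   (np.int32(152), [316.5, 130.3], [0.5703, 0.1036, 0.0793]) 0.001 -0.0522
   (np.int32(44), [272.2, 160.2], [0.4919, 0.0741, 0.0756]) -0.069 -0.0982
   (np.int32(269), [277.3, 197.5], [0.4842, 0.0127, 0.0729]) -0.063 -0.1598
```

View pics/w3c.png

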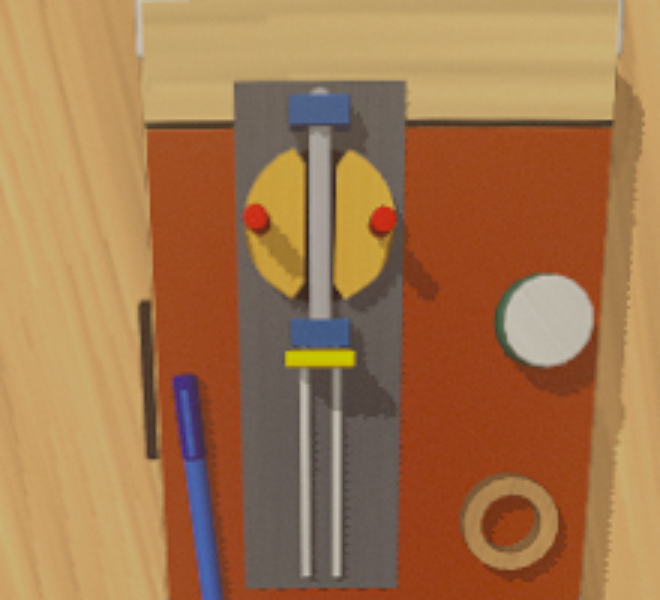

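The bolt runs through the slot and its nose shows past the far staple at about (318,90). The tab at (320,358) is against the strap, measured at -64 mm where fully home is -65. A second push met the same hard stop, and the bystanders on the lid look unmoved.

```bash
python3 -c "
from bench import ctrl
print(ctrl.finish_job())"
```

```text
the job is handed in; nothing more can be done
None
```

The case is locked: the disc was turned to about 0 rad, the bolt pushed through its slot and fully home, and the hand taken away before I handed the job in (about 18 s on the robot's clock).

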